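# Build the lens line from the pinhole to the screen

### The job

Set the four mounted lenses on the optical rail, one at each pair of white index tabs, in order of size so that each has room for the light cone that spreads from the pinhole: the smallest lens next to the pinhole, each next one larger, the largest next to the white screen. Each carrier must sit fully down astride the rail, the lens facing along the rail and midway between its tabs; never tip a lens over, and leave all four standing free.

Things in the scene. Friction and masses are not known exactly. Their poses are not given: they have to be found in the camera images.
- lens_a_centre (a point): Smallest of four loose lenses: round cell 22 mm across, 16 mm thick, upright on a post over a dark saddle-shaped carrier. Origin of every lens: middle of the cell, on the optical axis, 60 mm above the carrier's underside, on which it stands. z up, y the optical axis, x across the cell. A half turn about z looks and works the same but for a small clamp screw on one side.
- lens_b_centre (a point): Second smallest of four loose lenses: round cell 34 mm across, 16 mm thick, upright on a post over a dark saddle-shaped carrier. All four carriers are alike: 52 mm (x) by 32 mm (y) by 23 mm high, with two skirts 13 mm deep along y and a 42 mm gap between them that goes astride the rail's ridge. Origin and axes as lens_a.
- lens_c_centre (a point): Second largest of four loose lenses: round cell 46 mm across, 16 mm thick, upright on a post over a dark saddle-shaped carrier. Hold any of the lenses by the rim of its cell, fingers closing along x at the height of the origin. They weigh 120 to 330 g. Origin and axes as lens_a.
- lens_d_centre (a point): Largest of four loose lenses: round cell 58 mm across, 16 mm thick, upright on a post over a dark saddle-shaped carrier. Origin, axes, carrier and hold as for the other lenses.
- pinhole: Pinhole, fixed at one end of the rail (either end, it changes from start to start): black square plate 50 x 6 x 50 mm with a brass disc in the middle and brass adjuster knobs on top and at one side; top 112 mm above the table. Origin: on the rail's centre line at table level; y runs along the rail.
- screen: Screen, fixed at the other end of the rail from the pinhole: white square plate in a silver frame, 68 mm wide over all, top 103 mm above the table. Origin: on the rail's centre line at table level; y runs along the rail.
- station_1: Index tabs 1 of 4, counted from the rail's +y end whichever end the pinhole is at. A pair of white tabs with a black line, 12 mm wide, fixed either side of the rail 30 to 54 mm from its centre line, tops 11 mm high. Origin of every pair: midway between the two tabs, on the rail's centre line, at table level; y along the rail, x across, z up.
- station_2: Index tabs 2 of 4, counted from the rail's +y end whichever end the pinhole is at. The rail is fixed, 310 mm long, its flange 70 mm wide and 8 mm high; on it an aluminium ridge 34 mm wide, shoulders sloping in to a flat top 26 mm wide, 24 mm above the table. Origin and axes as station_1.
- station_3: Index tabs 3 of 4, counted from the rail's +y end whichever end the pinhole is at. A carrier that is fully seated rests on the ridge's flat top, its lens centre 71 mm above the table, the lens's y along the station's y (either way round). Origin and axes as station_1.
- station_4: Index tabs 4 of 4, counted from the rail's +y end whichever end the pinhole is at. Pairs are 46 to 70 mm apart along the rail. Shape, origin and axes as station_1.

How it is judged:
At the end, for the whole second after the job is handed in: From pinhole to screen the lenses stand smallest to largest, one per pair of tabs: each centre within 12 mm of the midpoint of its tabs in plan and 67 to 74.5 mm above the table (seated on the rail), axis within 0.3 rad of the rail, upright within 0.1 rad, at rest and released (height (world z) of lens_a_centre between 0.067 and 0.0745 m and angle between each of lens_a_centre, lens_b_centre, lens_c_centre, lens_d_centre's own z axis and vertical below 0.1 rad and linear speed of each of lens_a, lens_b, lens_c, lens_d below 0.02 m/s and height (world z) of lens_b_centre between 0.067 and 0.0745 m and height (world z) of lens_c_centre between 0.067 and 0.0745 m and height (world z) of lens_d_centre between 0.067 and 0.0745 m and ((y of pinhole in the frame of station_2 above 0 m and horizontal distance between lens_a_centre and station_1 below 0.012 m and angle between the y axis of lens_a_centre and the y axis of station_1, either way round below 0.3 rad and horizontal distance between lens_b_centre and station_2 below 0.012 m and angle between the y axis of lens_b_centre and the y axis of station_2, either way round below 0.3 rad and horizontal distance between lens_c_centre and station_3 below 0.012 m and angle between the y axis of lens_c_centre and the y axis of station_3, either way round below 0.3 rad and horizontal distance between lens_d_centre and station_4 below 0.012 m and angle between the y axis of lens_d_centre and the y axis of station_4, either way round below 0.3 rad) or (y of pinhole in the frame of station_2 below 0 m and horizontal distance between lens_a_centre and station_4 below 0.012 m and angle between the y axis of lens_a_centre and the y axis of station_4, either way round below 0.3 rad and horizontal distance between lens_b_centre and station_3 below 0.012 m and angle between the y axis of lens_b_centre and the y axis of station_3, either way round below 0.3 rad and horizontal distance between lens_c_centre and station_2 below 0.012 m and angle between the y axis of lens_c_centre and the y axis of station_2, either way round below 0.3 rad and horizontal distance between lens_d_centre and station_1 below 0.012 m and angle between the y axis of lens_d_centre and the y axis of station_1, either way round below 0.3 rad))); the robot touches nothing.
It fails at once if a lens is tipped over (more than 0.6 rad from upright) (angle between any of lens_a_centre, lens_b_centre, lens_c_centre, lens_d_centre's own z axis and vertical above 0.6 rad).
It also fails if it takes over 102 s, if anything falls off the work surface, if the arm or the gripper's body presses on something with over 40 N, if the wrist force passes 120 N, or if a joint passes its speed limit or range.

### The arm

A 7-joint arm with a two-finger parallel gripper is mounted at the origin on a cart in front of the work surface, level with it; the furniture and walls round the work are solid. World frame = base frame: x ahead of the robot, y to its left, z up, the work surface at z = 0. Lengths are in m, angles in rad, forces in N, time in s.
With the tool pointing down it reaches from about 0.425 to 0.875 m from the base axis. Payload 4.7 kg.
Tool frame: the origin (TCP) lies at the very end of the fingers, on their centre line; the grasp point (between the pads) lies 19 mm behind it; z points along the fingers, y is the line along which they close (so a half turn about z gives the same grasp; the last joint's range is limited). The gripper opens to 87 mm and grips with 3 to 60 N. Pads are 19 mm wide; open, the fingers measure 117 mm over their backs; the gripper's body (75 mm by 190 mm) begins 51 mm behind the grasp point.
Start: joints at [1.204, 0.321, -0.07, 1.45, 0.023, 1.371, -0.057], TCP at [0.242, -0.603, 0.223] pointing down, gripper open.
Joint ranges: [-2.86, 2.86], [-0.3, 2.09], [-1.38, 1.24], [0.06, 2.45], [-1.56, 4.7], [0.09, 2.05], [-2.69, 2.69]. Speed limits (rad/s): [2.57, 2.57, 3.14, 3.14, 3.14, 3.14, 3.14].

### API

Orientations are given as a rotation vector (axis times angle).
In Python, from bench import ctrl gives the robot as it stands.
- The arm moves only by the shell command python3 -m jog 'ROWS' [FORCE]. ROWS is JSON, a list that holds one entry, the list of rows, each a list of 7 numbers: the shift along the tool's x, y, z in mm, then the turn, a rotation vector about the tool's x, y, z in degrees, then the finger opening in mm, from 0 to 87. A call has 1 to 10 rows; each row is the pose to reach, as a shift and turn from the pose commanded when the call began, along the tool's axes at that moment; what a row does not reach only later rows make up. A row lasts 1/10 s, in which the tool goes at most 50 mm and 8.59 degrees, less where a joint would pass 70% of its speed; a pose out of reach is approached as far as the arm can. A call with a gripper value outside its range is refused whole. The fingers move at their own pace and stop on an object; FORCE is the grip in N (left out, the last holds). Time passes only in rows, so rows that repeat a pose let the fingers close. It gives the time, the measured TCP pose, the force, the opening and the grip force at its end, in the units of the state.
- ctrl.get_state(): the state, without advancing time (a new reading comes with each control period).
- ctrl.get_image(name): name is "side" or "top"; returns a dict with "image" (480x640x3 uint8, red, green, blue), "depth" (480x640 float32, m along the optical axis (not along the pixel's ray), 0 where there is no reading), "fov_y" (degrees; the focal length in pixels is half the picture's height over the tangent of half this angle, whatever the lens; pixels are square), "cx", "cy" (the principal point, pixels), "rvec" (rotation vector, rad) and "tvec" (3), from world to camera coordinates, as OpenCV has them. Camera axes: x right, y down, z forward; pixel columns grow to the right and rows downward; lengths in m; the calibration is good to about 2 mm. A picture is of the moment at which its call begins.
- ctrl.close_job(): hands the job in; it is judged then, once.
The state is a dict: "time": time; "joint_positions": joint angles; "qd": joint speeds; "joint_torque": joint torques, N m; "position": TCP position; "tool_rot": TCP orientation; "ft_force": force on the tool from outside, world axes, zero at the start; "torque": the same for the moment, N m; "grip_width": opening from 0.0 (shut) to 1.0 (fully open); "grip_force": force on a finger pad.
Only numpy, scipy, OpenCV 4.12 (cv2) and the standard library are available. Lean on these libraries where they do the work, as an engineer would, in place of code of your own. Each camera call takes 0.05 s, during which the arm holds its last target. There are 200 camera calls.

## Working session

There is one attempt and no reset: what is moved stays moved. The work goes in short steps, Python scripts to look and compute and a shell command to move; the robot and the scene stay as the last step left them, time stands still between calls to the robot, and variables do not carry over. Pictures are saved under pics/ and viewed, at most 14 in all, crops included, and the job is handed in when it is done.

```bash
ls; mkdir -p pics
cat > h.py <<'E'
import numpy as np, cv2, pickle
from bench import ctrl
def snap(n,tag):
    d=ctrl.get_image(n); cv2.imwrite(f'pics/{tag}.png',cv2.cvtColor(d['image'],cv2.COLOR_RGB2BGR)); pickle.dump(d,open(f'pics/{tag}.pkl','wb')); return d
def cam(d):
    f=240/np.tan(np.radians(d['fov_y'])/2); R=cv2.Rodrigues(np.array(d['rvec'],float))[0]; return f,R,np.array(d['tvec'],float).ravel()
def cloud(d):
    f,R,t=cam(d); v,u=np.mgrid[0:480,0:640]; z=d['depth']
    P=np.stack([(u-d['cx'])/f*z,(v-d['cy'])/f*z,z],-1); return (P-t)@R
def ray(d,u,v,h):
    f,R,t=cam(d); c=-R.T@t; r=R.T@np.array([(u-d['cx'])/f,(v-d['cy'])/f,1]); return c+r*(h-c[2])/r[2]
def proj(d,p):
    f,R,t=cam(d); q=R@np.array(p)+t; return q[0]/q[2]*f+d['cx'],q[1]/q[2]*f+d['cy']
E
python3 - <<'E'
from h import *
for n in('side','top'):
    d=snap(n,n+'0'); f,R,t=cam(d); print(n,-R.T@t,f,d['cx'],d['cy'],R[2])
s=ctrl.get_state(); print(s['position'],s['tool_rot'],s['time'],s['ft_force'])
E
```

```text
pics
side [0.54521249 1.25325541 0.95114091] 600.5023771295583 328.2461184352442 241.54219366736692 [-0.03009466 -0.82599703 -0.56287051]
top [ 0.32905882 -0.01901578  1.26337785] 604.4600792231898 315.83557039491626 225.40013035852115 [ 0.13210202  0.00952719 -0.99119034]
[ 0.24134638 -0.60300794  0.22156174] [-3.08317794e+00 -5.94252660e-01  6.61466389e-04] 0.1 [ 0.65074246 -0.4015142   0.03838663]
```

View pics/top0.png

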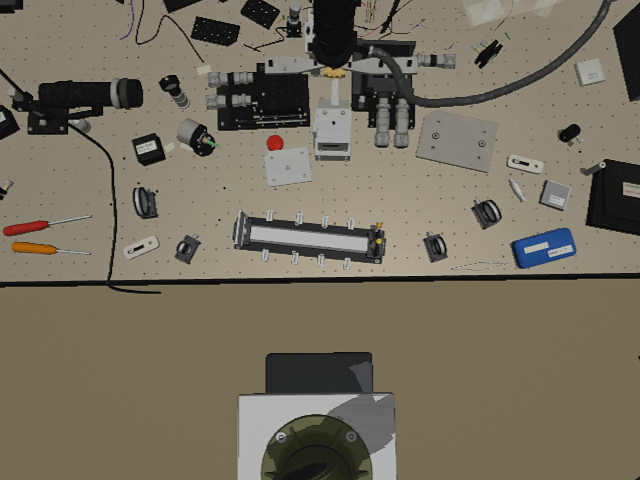

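View pics/side0.png

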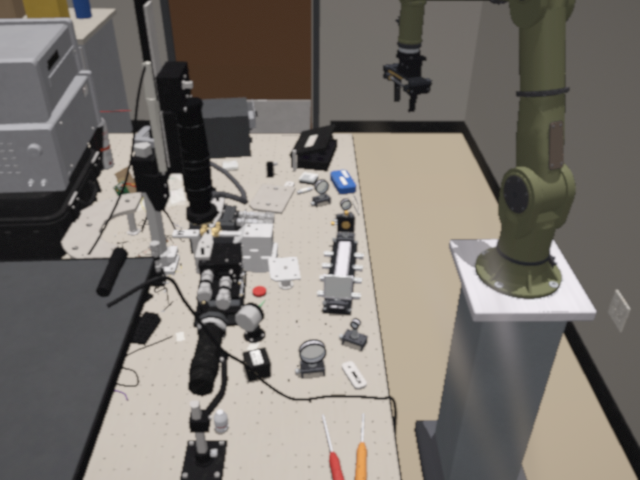

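Top view: the pinhole is at the right end of the rail, −y, at about (378,240), and the screen is at the left at (240,230). So a→4, b→3, c→2, d→1. The loose lenses are at (145,202), (187,248), (435,247) and (486,212). The side view shows the same layout, with a clear area around the rail. Next I'll enlarge and measure from depth.

Run:
```python
from h import *
d=pickle.load(open('pics/top0.pkl','rb')); s=pickle.load(open('pics/side0.pkl','rb'))
C=cloud(d);S=cloud(s)
print('table z',np.median(C[255:265,380:420,2]))
for n,(u,v) in dict(p=(145,202),q=(187,248),r=(435,247),s=(486,212)).items():
    w=C[v-28:v+28,u-28:u+28].reshape(-1,3); m=w[(w[:,2]>.048)&(w[:,2]<.13)]
    c0=np.median(m,0)
    g=S.reshape(-1,3); g=g[(np.hypot(*(g[:,:2]-c0[:2]).T)<.05)&(g[:,2]>.042)&(g[:,2]<.12)&(s['depth'].ravel()>0)]
    for nm,a in(('top',m),('side',g)):
        if len(a)<4: print(n,nm,len(a));continue
        (cx,cy),(w_,h_),an=cv2.minAreaRect(a[:,:2].astype(np.float32)*1000)
        print(n,nm,len(a),'c',round(cx),round(cy),'wh',round(w_),round(h_),round(an),'z',a[:,2].min().round(3),a[:,2].max().round(3))
# rail tabs: white blobs
g=d['image'].min(2); m=(g>150).astype(np.uint8); 
n,l,st,ce=cv2.connectedComponentsWithStats(m[195:280,220:400])
for i in range(1,n):
    if st[i,4]>15:
        u,v=ce[i]+[220,195]; print('blob',st[i],round(u,1),round(v,1),(ray(d,u,v,.011)[:2]*1000).round(1),'depthz',C[int(v),int(u),2].round(3))
im=cv2.imread('pics/top0.png')
a=cv2.resize(im[180:280,110:260],(0,0),fx=5,fy=5,interpolation=2)[:300*2]
parts=[cv2.resize(im[v-35:v+35,u-35:u+35],(300,300),interpolation=2) for u,v in((145,205),(187,245),(435,245),(486,210))]
cv2.imwrite('pics/l0.png',np.vstack([np.hstack(parts[:2]),np.hstack(parts[2:])]))
cv2.imwrite('pics/r0.png',cv2.resize(im[195:280,225:395],(0,0),fx=4.7,fy=4.7,interpolation=2))
```

```text
table z 0.0009071446929859439
p top 293 c 543 347 wh 56 18 8 z 0.048 0.094
p side 476 c 542 349 wh 57 22 6 z 0.042 0.091
q top 104 c 449 262 wh 17 21 63 z 0.048 0.074
q side 109 c 446 264 wh 23 21 68 z 0.042 0.072
r top 162 c 445 -253 wh 33 18 16 z 0.048 0.082
r side 117 c 442 -250 wh 31 33 88 z 0.042 0.079
s top 237 c 514 -359 wh 45 18 29 z 0.048 0.087
s side 162 c 511 -357 wh 48 27 22 z 0.042 0.084
blob [14 15  7 34 56] 237.2 226.6 [495.7 157.6] depthz 0.104
blob [46 15  7 11 50] 269.0 215.0 [519.4  90.9] depthz 0.013
blob [76 18  7 11 46] 299.2 217.6 [513.   27.6] depthz 0.01
blob [102  20   7  13  50] 324.6 220.1 [507.  -25.4] depthz 0.014
blob [128  23   7  11  52] 350.8 222.9 [500.2 -80.1] depthz 0.01
blob [  30   32  118   24 1436] 308.6 238.4 [468.9   8.5] depthz 0.021
blob [42 55  6 11 43] 264.6 254.8 [435.8 100.3] depthz 0.014
blob [72 58  7 11 43] 294.8 258.6 [427.   37.6] depthz 0.011
blob [97 60  7 12 52] 320.3 261.1 [421.2 -15.3] depthz 0.011
blob [124  63   7  12  54] 346.8 263.3 [415.9 -70.1] depthz 0.007
blob [142  68  17   2  17] 370.0 263.6 [ 414.7 -118.2] depthz 0.005
```

View pics/l0.png

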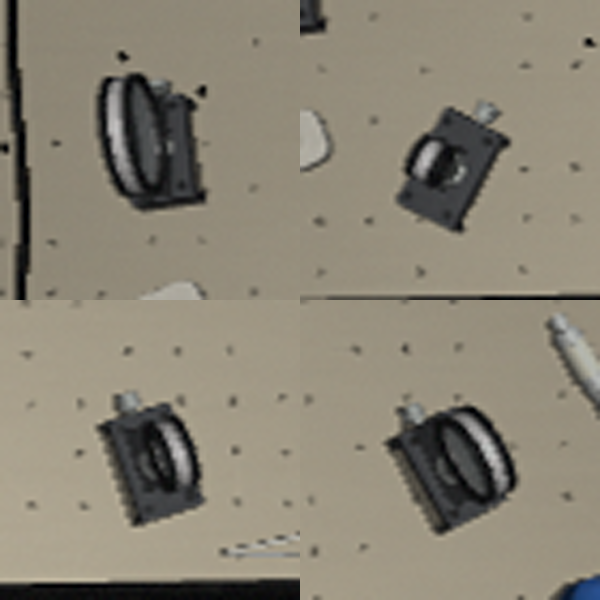

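View pics/r0.png

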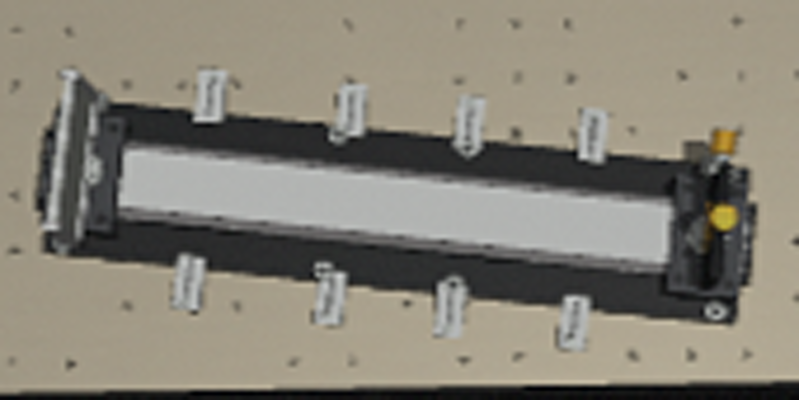

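Enlarged: p (d, biggest) leans slightly off the x axis, q = a (smallest), r = b and s = c. The tabs come out 84 mm apart, as they should be, so the stations are good. Next I'll check the carrier outlines for yaw and centre, and the obstacle heights.

```bash
cat >> h.py <<'E'
from scipy.spatial.transform import Rotation as Ro
def go(x,y,z,yaw):  # target TCP mm, yaw (deg) of tool y; prints shift/turn in tool axes
    s=ctrl.get_state(); R=Ro.from_rotvec(s['tool_rot']); p=np.array(s['position'])*1000
    a=np.radians(yaw); Y=np.array([np.cos(a),np.sin(a),0]); Z=np.array([0,0,-1.]); T=Ro.from_matrix(np.stack([np.cross(Y,Z),Y,Z],1))
    print('t',round(s['time'],2),'p',p.round(1),'d',(R.inv().apply(np.array([x,y,z])-p)).round(1),'turn',np.degrees((R.inv()*T).as_rotvec()).round(1),'w',round(s['grip_width']*87,1),'gf',s['grip_force'],'ft',np.round(s['ft_force'],1))
E
python3 - <<'E'
from h import *
d=pickle.load(open('pics/top0.pkl','rb'));C=cloud(d)
for n,(x,y) in dict(d=(543,348),a=(448,263),b=(444,-252),c=(513,-358)).items():
    near=np.hypot(C[...,0]-x/1000,C[...,1]-y/1000)<.05
    k=near&(C[...,2]>.014)&(C[...,2]<.032)&(d['image'].max(2)<110)
    k=cv2.morphologyEx(k.astype(np.uint8),cv2.MORPH_OPEN,np.ones((2,2)))>0
    r=cv2.minAreaRect(C[k][:,:2].astype(np.float32)*1000); print(n,k.sum(),np.round(r[0]),np.round(r[1]),round(r[2]))
    q=near&(C[...,2]>.048); X=C[q][:,:2]*1000; w,V=np.linalg.eigh(np.cov(X.T)); print('   cell pca',np.degrees(np.arctan2(V[1,1],V[0,1])).round(),np.sqrt(w).round(1))
for y in range(-450,451,50):
    k=(abs(C[...,1]*1000-y)<25)&(C[...,0]>.4)&(C[...,2]>.03)
    print(y,[(x,round(C[k&(abs(C[...,0]*1000-x)<25)][:,2].max()*1000)) for x in range(425,751,50) if (k&(abs(C[...,0]*1000-x)<25)).any()])
go(448,263,240,-26); go(444,-252,240,17)
E
```

```text
d 187 [427. 177.] [434.  57.] 56
   cell pca -174.0 [ 4.6 16.4]
a 293 [381. 132.] [317.  52.] 63
   cell pca 153.0 [5. 6.]
b 250 [ 443. -256.] [51. 39.] 19
   cell pca -162.0 [5.  9.4]
c 204 [ 430. -197.] [ 52. 409.] 26
   cell pca -153.0 [ 4.6 12.7]
-450 [(425, 35), (475, 37)]
-400 [(425, 33), (475, 32), (675, 65)]
-350 [(475, 80), (525, 87), (575, 66), (625, 70), (675, 69), (725, 67)]
-300 [(625, 68), (675, 70), (725, 75)]
-250 [(425, 82), (475, 79), (625, 68), (675, 72), (725, 98)]
-200 [(625, 74), (675, 81), (725, 138)]
-150 [(425, 114), (475, 119), (625, 72), (675, 80), (725, 136)]
-100 [(425, 112), (475, 117), (625, 49), (675, 51), (725, 101)]
-50 [(425, 30), (475, 32), (625, 111), (675, 114), (725, 118)]
0 [(475, 31), (575, 61), (625, 111), (675, 114), (725, 119)]
50 [(475, 32), (575, 65), (625, 66), (675, 59), (725, 116)]
100 [(475, 33), (575, 61), (625, 63), (725, 118)]
150 [(425, 103), (475, 108), (525, 107), (725, 96)]
200 [(625, 68), (675, 96), (725, 98)]
250 [(425, 74), (475, 73), (625, 71), (675, 99), (725, 90)]
300 [(625, 46), (675, 47)]
350 [(525, 94), (575, 91), (625, 49), (675, 50), (725, 177)]
400 [(625, 71), (675, 82), (725, 173)]
450 [(675, 185), (725, 174)]
t 0.1 p [ 241.3 -603.   221.6] d [ 513.7 -727.2  -17.2] turn [ -0.1  -0.  -42.2] w 86.9 gf 0.0 ft [ 0.7 -0.4  0. ]
t 0.1 p [ 241.3 -603.   221.6] d [ 318.6 -250.6  -18. ] turn [ -0.1  -0.1 -85.2] w 86.9 gf 0.0 ft [ 0.7 -0.4  0. ]
```

```bash
python3 -c "
from h import *
go(513,-358,140,27)"
```

```text
t 0.1 p [ 241.3 -603.   221.6] d [ 343.3 -126.3   81.7] turn [ -0.1  -0.1 -95.2] w 86.9 gf 0.0 ft [ 0.7 -0.4  0. ]
```

```bash
python3 -m jog '[[[34,-13,8,0,0,-8.5,87],[68,-26,16,0,0,-17,87],[102,-39,24,0,0,-25.5,87],[136,-52,32,0,0,-34,87],[170,-65,40,0,0,-42.5,87],[204,-78,48,0,0,-51,87],[238,-91,56,0,0,-59.5,87],[272,-104,64,0,0,-68,87],[306,-117,72,0,0,-76.5,87],[343,-126,80,0,0,-85,87]]]' 30; python3 -c "
from h import *
go(513,-358,41,27);snap('top','t1');snap('side','s1')
im=np.hstack([cv2.resize(cv2.imread('pics/t1.png')[150:270,420:560],(400,343)),cv2.resize(cv2.imread('pics/s1.png')[120:260,260:420],(400,343))]);cv2.imwrite('pics/v1.png',im)"
```

```text
time: 1.1
position: [0.5134, -0.3578, 0.1419]
tool_rot: [-1.865, -2.527, 0.001]
ft_force: [0.0, -1.2, -0.5]
grip_width: 1.0
grip_force: 0.0
t 1.1 p [ 513.4 -357.8  141.9] d [-1.000e-01 -4.000e-01  1.009e+02] turn [-0.1 -0.  -9.8] w 87.0 gf 0.0 ft [ 0.  -1.2 -0.5]
```

View pics/v1.png

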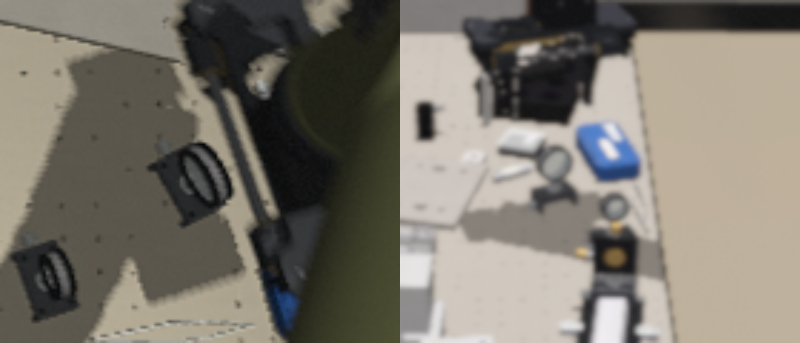

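The crop shows lens c standing clear. The gripper appears up and to its right, so I'll check that against the projected TCP.

```bash
python3 -c "
from h import *
for n,(x0,y0,sx) in dict(t1=(420,150,400/140),s1=(260,120,2.5)).items():
    d=pickle.load(open(f'pics/{n}.pkl','rb'))
    for p in [(.513,-.358,.142),(.513+.039,-.338,.142),(.513-.039,-.378,.142),(.513,-.358,.06)]:
        u,v=proj(d,p); print(n,round(u),round(v),'crop',round((u-x0)*sx),round((v-y0)*sx))
"
```

```text
t1 502 205 crop 235 156
t1 491 184 crop 201 98
t1 514 225 crop 269 215
t1 490 211 crop 201 175
s1 321 161 crop 152 103
s1 308 164 crop 119 111
s1 334 158 crop 184 96
s1 321 186 crop 151 164
```

The projection matches, so I'll descend and grasp c.

```bash
python3 -m jog '[[[0,0,10,0,0,-5,87],[0,0,30,0,0,-9.8,87],[0,0,55,0,0,-9.8,87],[0,0,80,0,0,-9.8,87],[0,0,95,0,0,-9.8,87],[0,0,101,0,0,-9.8,87],[0,0,101,0,0,-9.8,87],[0,0,101,0,0,-9.8,40],[0,0,101,0,0,-9.8,40],[0,0,101,0,0,-9.8,40]]]' 30; python3 -m jog '[[[0,0,0,0,0,0,40],[0,0,0,0,0,0,40],[0,0,0,0,0,0,40],[0,0,0,0,0,0,40]]]'; python3 -c "
from h import *
go(513,-358,41,27)"
```

```text
time: 2.2
position: [0.5138, -0.3594, 0.0427]
tool_rot: [1.649, 2.672, -0.001]
ft_force: [-0.1, -0.5, 0.1]
grip_width: 0.81
grip_force: 0.0
time: 2.6
position: [0.5129, -0.3593, 0.0417]
tool_rot: [-1.651, -2.673, 0.001]
ft_force: [-1.2, 0.0, 1.8]
grip_width: 0.522
grip_force: 30.0
t 2.6 p [ 512.9 -359.3   41.7] d [1.1 0.6 0.7] turn [-0.   0.  -0.4] w 45.4 gf 29.990294314920902 ft [-1.2  0.   1.8]
```

```bash
python3 -m jog '[[[0,0,-5,0,0,0,40],[0,0,-20,0,0,0,40],[0,0,-45,0,0,0,40],[0,0,-75,0,0,0,40],[0,0,-105,0,0,0,40],[0,0,-130,0,0,0,40],[0,0,-140,0,0,0,40]]]'; python3 -c "
from h import *
go(470,32.6,180,-6.5)"
```

```text
time: 3.3
position: [0.5147, -0.3596, 0.1857]
tool_rot: [1.647, 2.669, -0.001]
ft_force: [0.3, 0.5, -2.7]
grip_width: 0.523
grip_force: 30.0
t 3.3 p [ 514.7 -359.6  185.7] d [370.6 135.8   4.2] turn [ 0.2  0.2 33.1] w 45.5 gf 29.982082843780518 ft [ 0.3  0.5 -2.7]
```

```bash
python3 -m jog '[[[20,7,0,0,0,2,40],[58,21,0,0,0,5,40],[102,37,0,0,0,9,40],[147,54,0,0,0,13,40],[192,70,0,0,0,17,40],[237,87,0,0,0,21,40],[282,103,0,0,0,25,40],[325,119,0,0,0,29,40],[356,131,0,0,0,32,40],[371,136,0,0,0,33.1,40]]]'; python3 -m jog '[[[0,0,0,0,0,0,40],[0,0,0,0,0,0,40]]]'; python3 -c "
from h import *
go(470,32.6,72,-6.5)"
```

```text
time: 4.3
position: [0.4674, 0.0379, 0.1815]
tool_rot: [-2.339, -2.097, -0.0]
ft_force: [-0.2, 0.3, -2.7]
grip_width: 0.519
grip_force: 30.0
time: 4.5
position: [0.4683, 0.0329, 0.1814]
tool_rot: [2.342, 2.093, -0.002]
ft_force: [0.4, -0.6, -2.9]
grip_width: 0.518
grip_force: 30.0
t 4.5 p [468.3  32.9 181.4] d [ -0.    1.7 109.4] turn [-0.   0.1  0.1] w 45.0 gf 29.981802832335234 ft [ 0.4 -0.6 -2.9]
```

```bash
python3 -m jog '[[[0,1,15,0,0,0,40],[0,1.7,40,0,0,0,40],[0,1.7,70,0,0,0,40],[0,1.7,92,0,0,0,40],[0,1.7,104,0,0,0,40],[0,1.7,107,0,0,0,40],[0,1.7,107,0,0,0,40]]]'; python3 -c "
from h import *
go(470,32.6,53,-6.5);snap('top','t2');snap('side','s2')
im=np.hstack([cv2.resize(cv2.imread('pics/t2.png')[180:290,220:400],(400,245)),cv2.resize(cv2.imread('pics/s2.png')[180:320,290:390],(400,560))[:,:]][:1]);
b=cv2.resize(cv2.imread('pics/s2.png')[190:320,290:390],(400,520)); c=np.zeros((520,400,3),np.uint8); c[:245]=im; cv2.imwrite('pics/v2.png',np.hstack([c,b]))"
```

```text
time: 5.2
position: [0.4705, 0.0328, 0.0747]
tool_rot: [-2.344, -2.091, -0.0]
ft_force: [0.9, -0.6, -1.4]
grip_width: 0.518
grip_force: 30.0
t 5.2 p [470.5  32.8  74.7] d [-0.2 -0.5 21.7] turn [-0. -0. -0.] w 45.1 gf 29.982094131410122 ft [ 0.9 -0.6 -1.4]
```

View pics/v2.png

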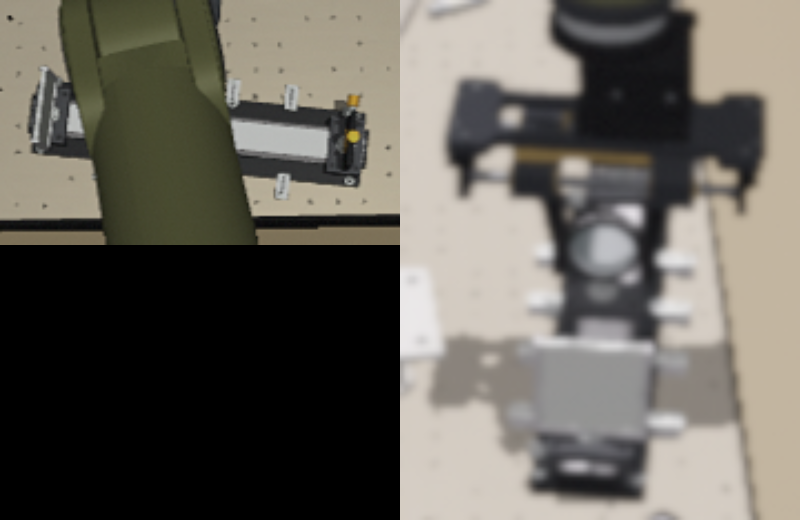

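In the side view the lens at (605,250) is centred over the ridge, between its tabs. The top view is blocked by the arm. I'll lower it gently.

```bash
python3 -m jog '[[[0,-0.5,6,0,0,0,40],[0,-0.5,12,0,0,0,40],[0,-0.5,16,0,0,0,40],[0,-0.5,19,0,0,0,40],[0,-0.5,21,0,0,0,40],[0,-0.5,21,0,0,0,40]]]'; python3 -c "
from h import *
go(470,32.6,53,-6.5)"
```

```text
time: 5.9
position: [0.4695, 0.0335, 0.0532]
tool_rot: [-2.343, -2.092, 0.001]
ft_force: [-1.3, 0.6, -2.3]
grip_width: 0.515
grip_force: 30.0
t 5.9 p [469.5  33.5  53.2] d [-0.8  0.6  0.2] turn [-0. -0.  0.] w 44.8 gf 29.982099886983633 ft [-1.3  0.6 -2.3]
```

```bash
python3 -m jog '[[[0,0,1,0,0,0,40],[0,0,2,0,0,0,40],[0,0,2,0,0,0,40]]]'; python3 -c "
from h import *
go(470,32.6,53,-6.5)"
```

```text
time: 6.2
position: [0.47, 0.0335, 0.0524]
tool_rot: [2.343, 2.092, -0.001]
ft_force: [-3.1, -0.1, 4.4]
grip_width: 0.523
grip_force: 30.0
t 6.2 p [470.   33.5  52.4] d [-0.9  0.1 -0.6] turn [0. 0. 0.] w 45.5 gf 30.000688545405865 ft [-3.1 -0.1  4.4]
```

Seated. Release, rise and head for b.

```bash
python3 -m jog '[[[0,0,0,0,0,0,60],[0,0,0,0,0,0,87],[0,0,0,0,0,0,87],[0,0,0,0,0,0,87],[0,0,-15,0,0,0,87],[0,0,-45,0,0,0,87],[0,0,-80,0,0,0,87],[0,0,-110,0,0,0,87],[0,0,-110,0,0,0,87]]]'; python3 -c "
from h import *
go(444,-253,150,18)"
```

```text
time: 7.1
position: [0.4727, 0.0337, 0.1656]
tool_rot: [2.339, 2.088, 0.008]
ft_force: [-0.3, -1.0, -0.1]
grip_width: 0.996
grip_force: 0.0
t 7.1 p [472.7  33.7 165.6] d [-288.1    3.7   15.8] turn [  0.4   0.1 -24.5] w 86.6 gf 0.0 ft [-0.3 -1.  -0.1]
```

```bash
python3 -m jog '[[[-20,0,0,0,0,-2,87],[-60,1,0,0,0,-5,87],[-100,1,2,0,0,-9,87],[-140,2,4,0,0,-12,87],[-180,2,6,0,0,-15,87],[-220,3,9,0,0,-19,87],[-255,3,12,0,0,-22,87],[-280,4,15,0,0,-24,87],[-288,4,16,0,0,-24.5,87],[-288,4,16,0,0,-24.5,87]]]'; python3 -c "
from h import *
go(444,-253,41,18);snap('top','t3')
im=cv2.imread('pics/t3.png');cv2.imwrite('pics/v3.png',cv2.resize(im[180:280,220:480],(780,300)))"
```

```text
time: 8.1
position: [0.4406, -0.2534, 0.1446]
tool_rot: [-1.848, -2.538, -0.001]
ft_force: [-0.2, 0.7, -0.2]
grip_width: 1.0
grip_force: 0.0
t 8.1 p [ 440.6 -253.4  144.6] d [ -0.9   3.5 103.6] turn [-0.  -0.1 -0.1] w 87.0 gf 0.0 ft [-0.2  0.7 -0.2]
```

View pics/v3.png

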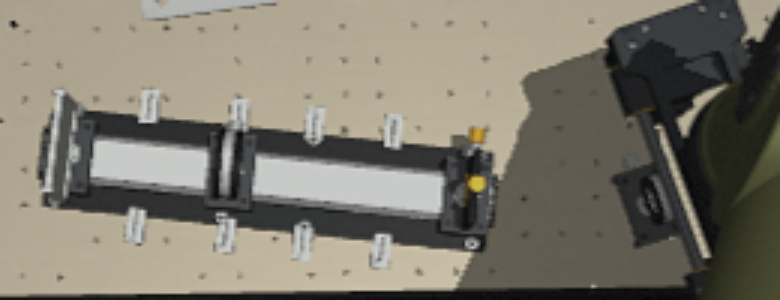

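Lens c stands at station 2 on the line between its tabs, from (239,110) to (225,235). Lens b at (650,205) is untouched, so I'll descend on it.

```bash
python3 -m jog '[[[0,2,10,0,0,0,87],[0,3.5,35,0,0,0,87],[-1,3.5,65,0,0,0,87],[-1,3.5,90,0,0,0,87],[-1,3.5,102,0,0,0,87],[-1,3.5,103,0,0,0,87],[-1,3.5,103,0,0,0,60],[-1,3.5,103,0,0,0,28],[-1,3.5,103,0,0,0,28],[-1,3.5,103,0,0,0,28]]]'; python3 -m jog '[[[0,0,0,0,0,0,28],[0,0,0,0,0,0,28],[0,0,0,0,0,0,28],[0,0,0,0,0,0,28]]]'; python3 -c "
from h import *
go(444,-253,180,18)"
```

```text
time: 9.15
position: [0.4453, -0.2535, 0.0434]
tool_rot: [1.845, 2.54, -0.0]
ft_force: [-0.1, 0.8, 0.3]
grip_width: 0.723
grip_force: 0.0
time: 9.55
position: [0.4446, -0.2531, 0.0425]
tool_rot: [-1.846, -2.542, 0.001]
ft_force: [-0.8, -0.3, 0.9]
grip_width: 0.382
grip_force: 30.0
t 9.55 p [ 444.6 -253.1   42.5] d [   0.3   -0.6 -137.5] turn [-0.  0.  0.] w 33.2 gf 30.00072078430094 ft [-0.8 -0.3  0.9]
```

```bash
python3 -m jog '[[[0,0,-5,0,0,0,28],[0,0,-20,0,0,0,28],[0,0,-45,0,0,0,28],[0,0,-75,0,0,0,28],[0,0,-105,0,0,0,28],[0,0,-130,0,0,0,28],[0,0,-138,0,0,0,28],[0,0,-138,0,0,0,28]]]'; python3 -c "
from h import *
go(464.1,-20.3,180,-6.5)"
```

```text
time: 10.35
position: [0.4454, -0.2533, 0.1814]
tool_rot: [1.845, 2.54, -0.0]
ft_force: [0.4, 0.6, -1.6]
grip_width: 0.382
grip_force: 30.0
t 10.35 p [ 445.4 -253.3  181.4] d [215.7  89.9   1.1] turn [ 0.1  0.1 24.5] w 33.2 gf 29.991134873125702 ft [ 0.4  0.6 -1.6]
```

```bash
python3 -m jog '[[[12,5,0,0,0,2,28],[42,17,0,0,0,5,28],[75,31,0,0,0,9,28],[108,45,0,0,0,13,28],[141,59,0,0,0,17,28],[174,72,0,0,0,20,28],[200,83,0,0,0,23,28],[215.7,90,1,0,0,24.5,28],[215.7,90,1,0,0,24.5,28],[215.7,90,1,0,0,24.5,28]]]'; python3 -c "
from h import *
go(464.1,-20.3,76,-6.5)"
```

```text
time: 11.35
position: [0.4627, -0.0205, 0.1782]
tool_rot: [-2.341, -2.092, 0.003]
ft_force: [-1.0, -0.7, -2.3]
grip_width: 0.38
grip_force: 30.0
t 11.35 p [462.7 -20.5 178.2] d [  0.4   1.6 102.2] turn [-0.1  0.   0.1] w 33.0 gf 30.0037972885184 ft [-1.  -0.7 -2.3]
```

Grip offset: TCP 42.5 on the table, so it seats at 53.5. I'll lower in two stages.

```bash
python3 -m jog '[[[0,1,15,0,0,0,28],[0.4,1.6,40,0,0,0,28],[0.4,1.6,70,0,0,0,28],[0.4,1.6,92,0,0,0,28],[0.4,1.6,102,0,0,0,28],[0.4,1.6,102,0,0,0,28]]]';python3 -c "
from h import *
go(464.1,-20.3,53,-6.5)"
```

```text
time: 11.95
position: [0.4638, -0.0208, 0.0759]
tool_rot: [-2.343, -2.089, 0.003]
ft_force: [0.1, -0.4, -2.0]
grip_width: 0.384
grip_force: 30.0
t 11.95 p [463.8 -20.8  75.9] d [ 0.5  0.3 22.9] turn [-0.2 -0.  -0.1] w 33.4 gf 30.004133842885494 ft [ 0.1 -0.4 -2. ]
```

```bash
python3 -m jog '[[[0.5,0.3,6,0,0,0,28],[0.5,0.3,12,0,0,0,28],[0.5,0.3,17,0,0,0,28],[0.5,0.3,20,0,0,0,28],[0.5,0.3,22,0,0,0,28],[0.5,0.3,23,0,0,0,28],[0.5,0.3,23.5,0,0,0,28],[0.5,0.3,23.5,0,0,0,28]]]';python3 -c "
from h import *
go(464.1,-20.3,53,-6.5)"
```

```text
time: 12.75
position: [0.4658, -0.0194, 0.0541]
tool_rot: [2.343, 2.092, 0.0]
ft_force: [0.4, 0.0, -1.8]
grip_width: 0.377
grip_force: 30.0
t 12.75 p [465.8 -19.4  54.1] d [-1.1 -1.6  1.1] turn [0. 0. 0.] w 32.8 gf 30.003993578720838 ft [ 0.4  0.  -1.8]
```

```bash
python3 -m jog '[[[0,-1,1,0,0,0,28],[0,-1,2,0,0,0,28],[0,-1,2.5,0,0,0,28],[0,-1,2.5,0,0,0,28]]]';python3 -c "
from h import *
go(464.1,-20.3,53,-6.5)"
```

```text
time: 13.15
position: [0.4652, -0.0193, 0.0532]
tool_rot: [2.343, 2.092, -0.001]
ft_force: [-4.7, -0.0, 12.0]
grip_width: 0.38
grip_force: 30.0
t 13.15 p [465.2 -19.3  53.2] d [-1.1 -1.   0.2] turn [0.  0.1 0. ] w 33.1 gf 30.01673183287494 ft [-4.7 -0.  12. ]
```

Firm contact at the expected height. Release, rise, then go to d.

```bash
python3 -m jog '[[[0,0,-0.5,0,0,0,50],[0,0,-0.5,0,0,0,87],[0,0,-0.5,0,0,0,87],[0,0,-0.5,0,0,0,87],[0,0,-15,0,0,0,87],[0,0,-45,0,0,0,87],[0,0,-80,0,0,0,87],[0,0,-115,0,0,0,87],[0,0,-120,0,0,0,87]]]'; python3 -c "
from h import *
go(543,348,155,7)"
```

```text
time: 14.05
position: [0.4674, -0.0193, 0.1756]
tool_rot: [2.339, 2.088, 0.006]
ft_force: [0.2, 0.4, 0.1]
grip_width: 0.986
grip_force: 0.0
t 14.05 p [467.4 -19.3 175.6] d [373.5  33.5  20.5] turn [  0.4   0.1 -13.5] w 85.8 gf 0.0 ft [0.2 0.4 0.1]
```

```bash
python3 -m jog '[[[20,2,0,0,0,-1,87],[60,5,0,0,0,-2,87],[105,9,0,0,0,-4,87],[150,13,0,0,0,-5,87],[195,17,4,0,0,-7,87],[240,21,8,0,0,-9,87],[285,25,12,0,0,-10,87],[330,29,16,0,0,-12,87],[362,32,20,0,0,-13,87],[373.5,33.5,20.5,0,0,-13.5,87]]]'; python3 -m jog '[[[0,0,0,0,0,0,87]]]'; python3 -c "
from h import *
go(543,348,41,7);snap('top','t4');snap('side','s4')
im=cv2.imread('pics/t4.png');a=cv2.resize(im[170:280,120:380],(780,330));b=cv2.imread('pics/s4.png')[180:390,270:390];b=cv2.resize(b,(0,0),fx=1.28,fy=1.28)
c=np.zeros((600,780,3),np.uint8);c[:330]=a;c[330:330+b.shape[0],:b.shape[1]]=b;cv2.imwrite('pics/v4.png',c)"
```

```text
time: 15.05
position: [0.5382, 0.3521, 0.149]
tool_rot: [-2.072, -2.356, 0.002]
ft_force: [-0.4, -0.8, 0.4]
grip_width: 0.998
grip_force: 0.0
time: 15.15
position: [0.539, 0.3497, 0.1497]
tool_rot: [-2.076, -2.355, 0.002]
ft_force: [-0.6, -1.0, 0.4]
grip_width: 1.0
grip_force: 0.0
t 15.15 p [539.  349.7 149.7] d [ -2.3   4.1 108.7] turn [-0.1 -0.   0.2] w 87.0 gf 0.0 ft [-0.6 -1.   0.4]
```

View pics/v4.png

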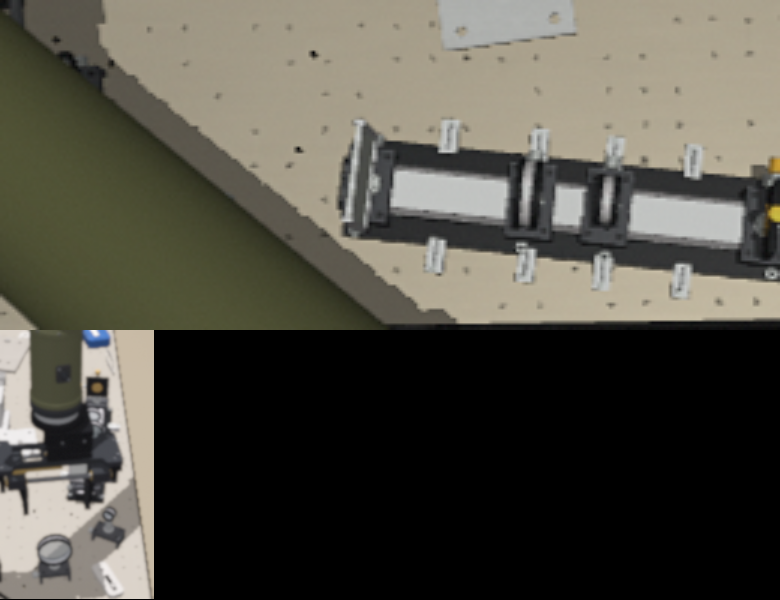

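Lenses c and b both stand on their tab lines (540→525 and 615→602), and d is untouched below the gripper. Descend on d; the clearance is about 14 mm a side.

```bash
python3 -m jog '[[[-1,2,8,0,0,0,87],[-1.5,3.5,30,0,0,0,87],[-1.5,3.5,50,0,0,0,87],[-1.5,3.5,75,0,0,0,87],[-1.5,3.5,97,0,0,0,87],[-1.5,3.5,107,0,0,0,87],[-1.5,3.5,107,0,0,0,87],[-1.5,3.5,107,0,0,0,52],[-1.5,3.5,107,0,0,0,52],[-1.5,3.5,107,0,0,0,52]]]' 35; python3 -m jog '[[[0,0,0,0,0,0,52],[0,0,0,0,0,0,52],[0,0,0,0,0,0,52]]]'; python3 -c "
from h import *
go(543,348,180,7)"
```

```text
time: 16.25
position: [0.5445, 0.3475, 0.0453]
tool_rot: [2.081, 2.352, 0.003]
ft_force: [-0.2, -0.2, 0.1]
grip_width: 0.811
grip_force: 0.0
time: 16.55
position: [0.5435, 0.3473, 0.0445]
tool_rot: [2.081, 2.354, -0.0]
ft_force: [-2.0, -2.1, 3.6]
grip_width: 0.659
grip_force: 35.0
t 16.55 p [543.5 347.3  44.5] d [   0.8   -0.4 -135.5] turn [-0.  0.  0.] w 57.4 gf 35.000683665275574 ft [-2.  -2.1  3.6]
```

Gripped 3 mm above the equator, so I'll lower and regrip.

```bash
python3 -m jog '[[[0,0,0,0,0,0,70],[0,0,0,0,0,0,70],[0,0,3,0,0,0,70],[0,0,4,0,0,0,70],[0,0,4,0,0,0,52],[0,0,4,0,0,0,52],[0,0,4,0,0,0,52],[0,0,4,0,0,0,52]]]' 40; python3 -c "
from h import *
go(543,348,180,7)"
```

```text
time: 17.35
position: [0.5434, 0.347, 0.0399]
tool_rot: [-2.081, -2.353, 0.001]
ft_force: [-0.8, -0.4, -0.3]
grip_width: 0.657
grip_force: 40.0
t 17.35 p [543.4 347.   39.9] d [   1.1   -0.4 -140.1] turn [-0.  0.  0.] w 57.1 gf 40.00231023877859 ft [-0.8 -0.4 -0.3]
```

```bash
python3 -m jog '[[[0,0,-5,0,0,0,52],[0,0,-20,0,0,0,52],[0,0,-45,0,0,0,52],[0,0,-75,0,0,0,52],[0,0,-105,0,0,0,52],[0,0,-130,0,0,0,52],[0,0,-140,0,0,0,52],[0,0,-140,0,0,0,52]]]'; python3 -c "
from h import *
go(477.6,95.6,180,-6.5)"
```

```text
time: 18.15
position: [0.5445, 0.3477, 0.1821]
tool_rot: [2.08, 2.352, 0.005]
ft_force: [0.3, 0.4, -3.6]
grip_width: 0.655
grip_force: 40.0
t 18.15 p [544.5 347.7 182.1] d [-242.1  -97.2    1.5] turn [ 0.2 -0.1 13.5] w 57.0 gf 39.99945167452097 ft [ 0.3  0.4 -3.6]
```

```bash
python3 -m jog '[[[-13,-5,0,0,0,1,52],[-40,-16,0,0,0,2,52],[-75,-30,0,0,0,4,52],[-110,-44,0,0,0,6,52],[-145,-58,0,0,0,8,52],[-180,-72,0,0,0,10,52],[-215,-86,0,0,0,12,52],[-238,-95,1,0,0,13,52],[-242,-97,1,0,0,13.5,52],[-242,-97,1,0,0,13.5,52]]]'; python3 -c "
from h import *
go(477.6,95.6,74,-6.5)"
```

```text
time: 19.15
position: [0.4759, 0.0932, 0.1778]
tool_rot: [-2.347, -2.088, 0.004]
ft_force: [0.6, 0.9, -2.8]
grip_width: 0.65
grip_force: 40.0
t 19.15 p [475.9  93.2 177.8] d [  2.7   1.6 103.8] turn [-0.1  0.1 -0.2] w 56.5 gf 39.9996917322278 ft [ 0.6  0.9 -2.8]
```

```bash
python3 -m jog '[[[1,1,15,0,0,0,52],[1.5,1.6,40,0,0,0,52],[1.5,1.6,70,0,0,0,52],[1.5,1.6,92,0,0,0,52],[1.5,1.6,104,0,0,0,52],[1.5,1.6,104,0,0,0,52]]]';python3 -c "
from h import *
go(477.6,95.6,52,-6.5)"
```

```text
time: 19.75
position: [0.4769, 0.0975, 0.0727]
tool_rot: [-2.338, -2.092, 0.004]
ft_force: [-0.5, -0.3, -3.3]
grip_width: 0.655
grip_force: 40.0
t 19.75 p [476.9  97.5  72.7] d [-1.8  1.  20.7] turn [-0.3 -0.   0.2] w 57.0 gf 39.999707378447056 ft [-0.5 -0.3 -3.3]
```

```bash
python3 -m jog '[[[-1,0.7,6,0,0,0,52],[-1,0.7,12,0,0,0,52],[-1,0.7,16,0,0,0,52],[-1,0.7,19,0,0,0,52],[-1,0.7,21,0,0,0,52],[-1,0.7,22,0,0,0,52],[-1,0.7,22,0,0,0,52]]]';python3 -c "
from h import *
go(477.6,95.6,52,-6.5)"
```

```text
time: 20.45
position: [0.4795, 0.0951, 0.053]
tool_rot: [2.343, 2.092, -0.0]
ft_force: [1.1, 0.0, -3.5]
grip_width: 0.656
grip_force: 40.0
t 20.45 p [479.5  95.1  53. ] d [ 0.2 -1.9  1. ] turn [0. 0. 0.] w 57.1 gf 39.99960567802191 ft [ 1.1  0.  -3.5]
```

```bash
python3 -m jog '[[[0,-1,1,0,0,0,52],[0,-1,2,0,0,0,52],[0,-1,3,0,0,0,52],[0,-1,3,0,0,0,52]]]';python3 -c "
from h import *
go(477.6,95.6,52,-6.5)"
```

```text
time: 20.85
position: [0.4785, 0.0954, 0.0506]
tool_rot: [2.343, 2.092, -0.001]
ft_force: [-3.2, -1.6, 5.3]
grip_width: 0.655
grip_force: 40.0
t 20.85 p [478.5  95.4  50.6] d [ 0.1 -0.9 -1.4] turn [-0.  0.  0.] w 57.0 gf 40.00617362558842 ft [-3.2 -1.6  5.3]
```

Seated at the predicted 51. Release and go to a.

```bash
python3 -m jog '[[[0,0,0,0,0,0,70],[0,0,0,0,0,0,87],[0,0,0,0,0,0,87],[0,0,0,0,0,0,87],[0,0,-15,0,0,0,87],[0,0,-45,0,0,0,87],[0,0,-80,0,0,0,87],[0,0,-115,0,0,0,87],[0,0,-120,0,0,0,87]]]'; python3 -c "
from h import *
go(448,263,155,-27)"
```

```text
time: 21.75
position: [0.4814, 0.0963, 0.1753]
tool_rot: [2.339, 2.089, 0.01]
ft_force: [0.3, 0.3, -0.3]
grip_width: 1.001
grip_force: 0.0
t 21.75 p [481.4  96.3 175.3] d [161.8 -52.1  19.9] turn [ 0.5 -0.1 20.5] w 87.1 gf 0.0 ft [ 0.3  0.3 -0.3]
```

```bash
python3 -m jog '[[[12,-4,0,0,0,2,87],[40,-13,0,0,0,5,87],[75,-24,2,0,0,9,87],[110,-35,6,0,0,13,87],[140,-45,12,0,0,17,87],[158,-51,18,0,0,20,87],[162,-52,20,0,0,20.5,87],[162,-52,20,0,0,20.5,87],[162,-52,20,0,0,20.5,87]]]'; python3 -c "
from h import *
go(448,263,42,-27);snap('top','t5');snap('side','s5')
im=cv2.imread('pics/t5.png');a=cv2.resize(im[170:290,150:400],(790,380));b=cv2.imread('pics/s5.png')[200:390,290:410];b=cv2.resize(b,(379,600));c=np.zeros((600,800,3),np.uint8);c[:220,:420]=cv2.resize(a,(420,220));c[:,421:]=b;cv2.imwrite('pics/v5.png',c)"
```

```text
time: 22.65
position: [0.4457, 0.2607, 0.1501]
tool_rot: [2.678, 1.64, -0.001]
ft_force: [-0.1, -0.2, 0.0]
grip_width: 0.999
grip_force: 0.0
t 22.65 p [445.7 260.7 150.1] d [  3.2   1.  108.1] turn [ 0.  0. -0.] w 86.9 gf 0.0 ft [-0.1 -0.2  0. ]
```

View pics/v5.png

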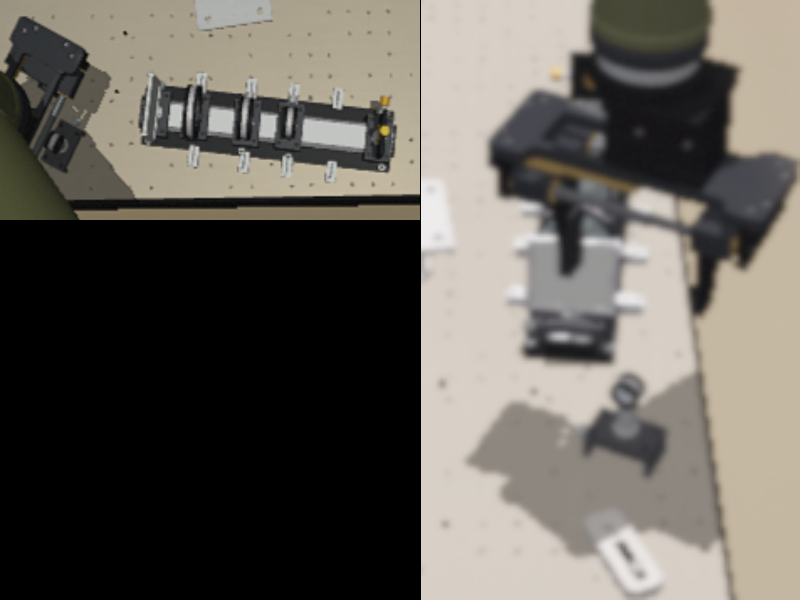

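Lenses d, c and b are all on their tab lines, and a is upright at (627,390), below the gripper. Descend on a.

```bash
python3 -m jog '[[[1,0,10,0,0,0,87],[2.5,0.5,35,0,0,0,87],[2.5,0.5,65,0,0,0,87],[2.5,0.5,90,0,0,0,87],[2.5,0.5,106,0,0,0,87],[2.5,0.5,109,0,0,0,87],[2.5,0.5,109,0,0,0,60],[2.5,0.5,109,0,0,0,17],[2.5,0.5,109,0,0,0,17],[2.5,0.5,109,0,0,0,17]]]' 30; python3 -m jog '[[[0,0,0,0,0,0,17],[0,0,0,0,0,0,17],[0,0,0,0,0,0,17],[0,0,0,0,0,0,17],[0,0,0,0,0,0,17]]]'; python3 -c "
from h import *
go(448,263,180,-27)"
```

```text
time: 23.75
position: [0.4473, 0.2644, 0.0419]
tool_rot: [2.678, 1.641, 0.003]
ft_force: [-0.4, -0.4, 1.0]
grip_width: 0.721
grip_force: 0.0
time: 24.25
position: [0.4467, 0.2641, 0.041]
tool_rot: [2.678, 1.642, 0.0]
ft_force: [0.8, -0.9, -0.2]
grip_width: 0.272
grip_force: 0.4
t 24.25 p [446.7 264.1  41. ] d [  -0.4    1.7 -139. ] turn [0. 0. 0.] w 23.7 gf 0.4058189783245325 ft [ 0.8 -0.9 -0.2]
```

```bash
python3 -m jog '[[[0,0,0,0,0,0,17],[0,0,0,0,0,0,17]]]'; python3 -m jog '[[[0,0,-5,0,0,0,17],[0,0,-20,0,0,0,17],[0,0,-45,0,0,0,17],[0,0,-75,0,0,0,17],[0,0,-105,0,0,0,17],[0,0,-135,0,0,0,17],[0,0,-145,0,0,0,17],[0,0,-145,0,0,0,17]]]'; python3 -c "
from h import *
go(458,-75.1,183,-6.5)"
```

```text
time: 24.45
position: [0.4468, 0.264, 0.041]
tool_rot: [2.678, 1.642, 0.0]
ft_force: [1.0, -0.4, -0.6]
grip_width: 0.241
grip_force: 30.0
time: 25.25
position: [0.4474, 0.2648, 0.1878]
tool_rot: [2.677, 1.641, 0.005]
ft_force: [0.1, -0.2, -1.9]
grip_width: 0.243
grip_force: 30.0
t 25.25 p [447.4 264.8 187.8] d [-298.1  163.6    4.7] turn [  0.2  -0.1 -20.5] w 21.2 gf 29.974461067467928 ft [ 0.1 -0.2 -1.9]
```

```bash
python3 -m jog '[[[-12,7,0,0,0,-1,17],[-42,23,0,0,0,-3,17],[-80,44,0,0,0,-5,17],[-118,65,0,0,0,-8,17],[-156,86,0,0,0,-11,17],[-194,106,0,0,0,-13,17],[-232,127,0,0,0,-16,17],[-266,146,0,0,0,-18,17],[-290,159,0,0,0,-20,17],[-298,163.6,2,0,0,-20.5,17]]]'; python3 -m jog '[[[0,0,0,0,0,0,17],[0,0,0,0,0,0,17]]]';python3 -c "
from h import *
go(458,-75.1,74,-6.5)"
```

```text
time: 26.25
position: [0.4558, -0.079, 0.1823]
tool_rot: [-2.347, -2.086, 0.003]
ft_force: [-0.4, 1.1, -0.5]
grip_width: 0.239
grip_force: 30.0
time: 26.45
position: [0.4568, -0.0738, 0.1832]
tool_rot: [-2.341, -2.093, 0.0]
ft_force: [0.3, 0.5, -1.7]
grip_width: 0.242
grip_force: 30.0
t 26.45 p [456.8 -73.8 183.2] d [ -1.3   1.5 109.2] turn [-0.1 -0.1  0.1] w 21.1 gf 29.974979627877474 ft [ 0.3  0.5 -1.7]
```

```bash
python3 -m jog '[[[-0.5,1,15,0,0,0,17],[-0.5,1.5,40,0,0,0,17],[-0.5,1.5,70,0,0,0,17],[-0.5,1.5,95,0,0,0,17],[-0.5,1.5,106,0,0,0,17],[-0.5,1.5,109,0,0,0,17],[-0.5,1.5,109,0,0,0,17]]]';python3 -c "
from h import *
go(458,-75.1,52,-6.5);snap('side','s6');cv2.imwrite('pics/v6.png',cv2.resize(cv2.imread('pics/s6.png')[170:320,280:400],(480,600)))"
```

```text
time: 27.15
position: [0.4591, -0.0755, 0.0755]
tool_rot: [2.342, 2.094, 0.001]
ft_force: [-0.7, 0.2, -0.5]
grip_width: 0.244
grip_force: 30.0
t 27.15 p [459.1 -75.5  75.5] d [ 0.3 -1.1 23.5] turn [ 0.  -0.   0.1] w 21.2 gf 29.97482690960169 ft [-0.7  0.2 -0.5]
```

View pics/v6.png

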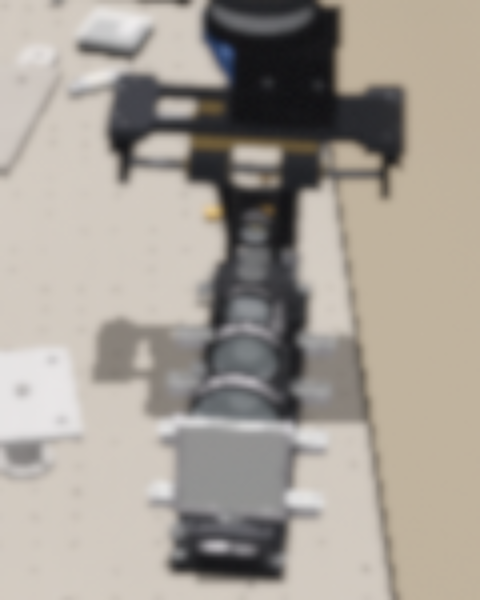

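The side view shows a held at (253,230), in line with the seated lenses below it. I'll lower it.

```bash
python3 -m jog '[[[0,-1,6,0,0,0,17],[0,-1,12,0,0,0,17],[0,-1,17,0,0,0,17],[0,-1,20,0,0,0,17],[0,-1,22,0,0,0,17],[0,-1,24,0,0,0,17],[0,-1,24,0,0,0,17]]]';python3 -c "
from h import *
go(458,-75.1,52,-6.5)"
```

```text
time: 27.9
position: [0.458, -0.0763, 0.0516]
tool_rot: [2.343, 2.092, -0.0]
ft_force: [-1.8, 0.4, 3.4]
grip_width: 0.241
grip_force: 30.0
t 27.9 p [458.  -76.3  51.6] d [ 1.2 -0.1 -0.4] turn [0. 0. 0.] w 20.9 gf 29.994662068784237 ft [-1.8  0.4  3.4]
```

```bash
python3 -m jog '[[[0,0,0,0,0,0,45],[0,0,0,0,0,0,87],[0,0,0,0,0,0,87],[0,0,0,0,0,0,87],[0,0,-15,0,0,0,87],[0,0,-45,0,0,0,87],[0,0,-80,0,0,0,87],[0,0,-115,0,0,0,87],[0,0,-130,0,0,0,87]]]'; python3 -m jog '[[[-20,0,-5,0,0,0,87],[-60,0,-10,0,0,0,87],[-105,0,-15,0,0,0,87],[-150,0,-20,0,0,0,87],[-195,0,-25,0,0,0,87],[-240,0,-30,0,0,0,87],[-270,0,-30,0,0,0,87],[-280,0,-30,0,0,0,87],[-280,0,-30,0,0,0,87]]]'
python3 - <<'E'
from h import *
go(458,-75,200,-6.5);d=snap('top','t7');s=snap('side','s7');C=cloud(d)
for n,p in dict(d=(477.6,95.6),c=(470,32.6),b=(464.1,-20.3),a=(458,-75.1)).items():
    g=C.reshape(-1,3)*1000; dx=g[:,:2]-p; u=dx@[.9935,-.114]; v=dx@[.114,.9935]
    k=(abs(u)<40)&(abs(v)<22)&(g[:,2]>62)&(g[:,2]<115); r=cv2.minAreaRect(np.c_[u[k],v[k]].astype(np.float32))
    print(n,k.sum(),'across',u[k].min().round(),u[k].max().round(),'along',np.percentile(v[k],[5,50,95]).round(1),'ztop',np.percentile(g[k,2],97).round(),r[1],r[2])
a=cv2.resize(cv2.imread('pics/t7.png')[190:280,220:400],(700,350));b=cv2.resize(cv2.imread('pics/s7.png')[180:320,310:380],(125,250));c=np.zeros((600,700,3),np.uint8);c[:350]=a;c[350:,:125]=b;cv2.imwrite('pics/v7.png',c)
E
```

```text
time: 28.8
position: [0.4593, -0.0764, 0.1844]
tool_rot: [2.34, 2.089, 0.004]
ft_force: [0.5, -0.4, 0.1]
grip_width: 0.959
grip_force: 0.0
time: 29.7
position: [0.4254, -0.3553, 0.2104]
tool_rot: [-2.345, -2.089, -0.0]
ft_force: [-0.8, -0.4, -0.2]
grip_width: 0.998
grip_force: 0.0
t 29.7 p [ 425.4 -355.3  210.4] d [282.2   0.   10.7] turn [-0.  -0.1 -0.1] w 86.8 gf 0.0 ft [-0.8 -0.4 -0.2]
d 241 across -27.0 29.0 along [-6.6  0.8  7.9] ztop 102.0 (56.02921676635742, 16.294103622436523) 0.4699121117591858
c 182 across -22.0 22.0 along [-6.4  1.   7.9] ztop 97.0 (43.71934127807617, 16.09528350830078) 0.6476905345916748
b 135 across -15.0 18.0 along [-5.5  1.9  8.8] ztop 91.0 (15.819042205810547, 32.854862213134766) 89.19142150878906
a 88 across -8.0 13.0 along [-9.1 -1.8  5.5] ztop 86.0 (16.03322982788086, 20.988683700561523) 88.64962005615234
```

View pics/v7.png

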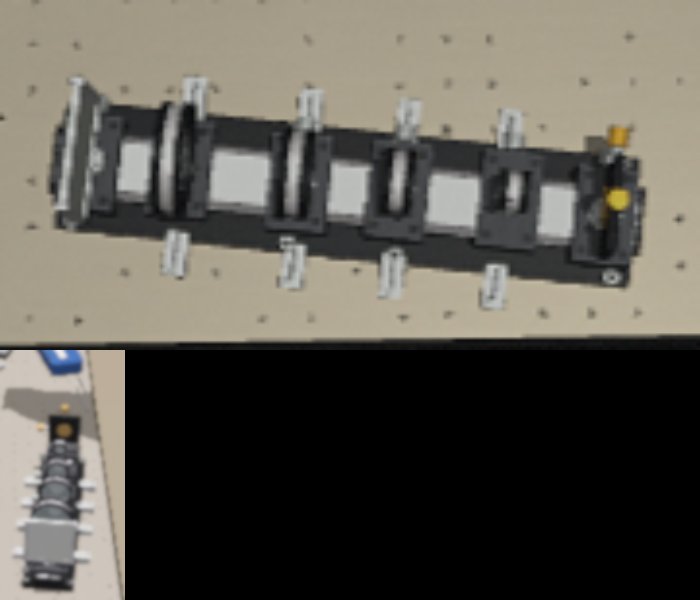

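All four lenses stand in size order on their tab lines. Each is within about 3 mm and 2° by depth, and the contact heights show them seated. The robot is clear.

```bash
python3 -c "
from h import *
print(ctrl.close_job())"
```

```text
the job is handed in; nothing more can be done
None
```

I set all four lenses on the rail in size order, a next to the pinhole through d next to the screen, and handed the job in at about 30 s; depth and contact readings showed each seated, within about 3 mm of its tabs and 2° of the rail, but no verdict came back.

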